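# Hang the test cup on the slanted arm of the drying stand

### The arm

A 6-joint arm with a two-finger parallel gripper is mounted at the origin on a cart in front of the work surface, level with it; the furniture and walls round the work are solid. World frame = base frame: x ahead of the robot, y to its left, z up, the work surface at z = 0. Lengths are in m, angles in rad, forces in N, time in s.
With the tool pointing down it reaches from about 0.25 to 0.8 m from the base axis. Payload 8.5 kg.
Tool frame: the origin (TCP) lies at the very end of the fingers, on their centre line; the grasp point (between the pads) lies behind it (grip_depth is the y of the grasp point in the tool frame, in m); y points along the fingers, z is the direction in which the jaws open and shut, and the axes are right-handed (so a half turn about y gives the same grasp; the last joint's range is limited). The gripper opens to 85 mm and grips with 20 to 120 N. Pads are 22 mm wide; open, the fingers measure 114 mm over their backs; the gripper's body (76 mm by 85 mm) begins 54 mm behind the grasp point. The pads swing forward as they close: fully open they stand 13 mm farther back than shut.
Start: joints at [-1.231, 0.238, -0.013, 1.319, 0, 1.571], TCP at [0.175, -0.495, 0.231] pointing down, gripper open.
Joint ranges: [-2.66, 2.66], [-1.03, 1.9], [-1.14, 1.46], [-1.82, 2.27], [-1.45, 1.34], [-3.14, 3.14]. Speed limits (rad/s): [2.22, 2.22, 2.79, 3.14, 3.14, 3.14].

### API

Orientations are given as a 3x3 rotation matrix whose columns are the frame's x, y, z axes.
In Python, from cell import * gives the robot as it stands. The module is installed in compiled form; this text tells all that it offers.
- The arm moves only by the shell command python3 -m crank 'ROWS' [FORCE]. ROWS is JSON, a list of rows, each a list of 7 numbers: the shift along the tool's x, y, z in cm, then the turn, a rotation vector about the tool's x, y, z in rad, then the opening in per cent of the stroke, from 0 (shut) to 100 (fully open). In form: [[x, y, z, wx, wy, wz, gripper], ...]. A call has 1 to 20 rows; each row shifts and turns the pose as measured when the row begins, along the tool's axes as they then stand; what a row does not reach is not made up. A row lasts 1/10 s, in which the tool goes at most 50 mm and 8.59 degrees, less where a joint would pass 70% of its speed; a pose out of reach is approached as far as the arm can. A call is refused whole if a number of a shift passes 5 or a number of a turn 0.15, either way. A call with a gripper value outside its range is refused whole. The fingers move at their own pace and stop on an object; FORCE is the grip in N (left out, the last holds). Time passes only in rows, so rows that do not move let the fingers close. It gives the time, the measured TCP pose, the force and the opening at its end, in the units of the state.
- get_state(): the state, without advancing time (a new reading comes with each control period).
- grab_frame(name): name is "scene" or "top" or "wrist"; returns (picture, depth): 384x512x3 uint8, red, green, blue; 384x512 float32, m along the optical axis (not along the pixel's ray), 0 where there is no reading.
- calibration(name): a dict with "mtx" (3x3 intrinsics, pixels), "k1" (the pictures are not rectified: a ray, as slopes to the right and down, at radius r is drawn at 1 + k1 r^2 times it, then the intrinsics apply), "R" (3x3) and "t" (3): a world point X has camera coordinates R X + t. Camera axes: x right, y down, z forward; pixel columns grow to the right and rows downward; lengths in m; the calibration is good to about 2 mm. A picture is of the moment at which its call begins: read the wrist's pose just before it. calibration takes no time and is no camera call; for the wrist camera it gives the pose at the moment of the call.
- finish_job(): hands the job in, once; it reports no verdict.
Trained networks look in the newest picture that a camera, given by its name, has taken for a name from the list of things; names that differ only in an ending like _2 or _b are one class to them, and where a whole thing is asked for, a point or a joint stands for the part that bears it (a point fixed in the world has none). Each returns a list of dicts, best first, with "confidence" (0 to 1); they miss things now and then, are a little off and sometimes report something else, mostly with a low value. They report only what shows in the picture. A call takes as long as a camera call. They do not tell look-alikes from the thing itself.
- trace(camera, name): "pixels" (384x512 bool, what is visible of it) and "rect" ([left, top, right, bottom] in pixels, round what is visible of it).
The state is a dict: "t": time; "qpos": joint angles; "qd": joint speeds; "joint_efforts": joint torques, N m; "ee_pos": TCP position; "eef_rot": TCP orientation; "wrist_force": force on the tool from outside, world axes, zero at the start; "wrist_torque": the same for the moment, N m; "width": finger opening in m.
Only numpy, scipy, OpenCV 4.12 (cv2) and the standard library are available. Lean on these libraries where they do the work, as an engineer would, in place of code of your own. Each camera call takes 0.05 s, during which the arm holds its last target.

### The job

Pick up the metal test cup that stands upside down on the bench, slide it mouth first along the slanted thick arm of the drying stand, past its side springs, and push it gently home until it squeezes the rubber buffer by 2 to 4 mm, no harder. Let go and leave it hanging there, resting against the buffer, without disturbing the other things on the bench.

Things in the scene. Friction and masses are not known exactly. Their poses are not given: they have to be found in the camera images.
- cup_centre (a point): Brass-coloured test cup, about 190 g, standing upside down (mouth on the bench), 51 mm high; round wall 60 mm outside, 52 mm clear inside, 47 mm deep inside; base (now on top) closed; flange 69 mm across, 7 mm high round the mouth. Point: the cup's centre on its axis, 25.5 mm from the mouth plane. z axis runs from base to mouth (down at first).
- cup_arm_nose (a point): Centre of the flat nose of the stand's thick arm, a white plastic mandrel 48 mm in diameter, tapering over its last 9 mm to 35 mm, slanting up and toward the robot, 40 degrees from vertical, nose 181 mm above the bench. z axis: outward along the arm's axis; y axis: level, to the left seen from the robot.
- cup_arm: The thick arm; same frame as its nose point. Bent-wire bow springs on its +y and -y sides, 4 to 23 mm behind the nose, bulging to 58 mm across, rub inside the cup: moving the mouth over them takes up to about 13 N until it is 19 mm behind the nose, then 4 to 8 N of drag. When the hand stops, their force fades to about 2 N.
- buffer (a joint): How far the black rubber buffer ring is pressed in, m: 0 free, growing as the cup's mouth pushes it along the arm; 3 N per mm (lasting at standstill), on top of the springs' drag while moving. It bottoms at 8 mm; beyond 5.5 mm (about 16 N) is forced. When the cup is let go the buffer eases it back gently until it only carries the cup's weight (a few tenths of a mm).
- stand: The drying stand, fixed: grey base 135 x 230 mm, steel back plate 133 mm high at the far side. Origin under the base, which spans x -60 to 75, y -102 to 128 mm; x away from the robot. A dark collar 80 mm across is clamped on the thick arm; its buffer's face (72 mm across) lies 24 to 40 mm behind the nose, different each time: find it by feel. A beaker hangs on a thin arm 125 mm to the +y side.
- flash_cup: The same test cup; this origin is the centre of its closed base (the top face while it stands upside down, 51 mm above the bench), z axis toward the mouth.
- tin: Bystander: sample tin with white lid, 65 mm diameter, 64 mm high, origin under its centre. Its place may be swapped with the cup's or the dish's.
- dish: Bystander: round glass dish, 62 mm diameter, 47 mm high, origin under its centre.
- vial: Bystander: brown glass vial with black cap, 33 mm diameter, 74 mm high, origin under its centre.
Mind the look-alikes: they are no part of the job. Leave any turquoise look-alike of the flash_cup alone.

How it is judged:
On the way, in this order (a step that is already met when the one before it is completed fails the run):
1. the cup is lifted clear of the bench (height (world z) of cup_centre above 0.09 m), for 0.1 s.
2. the cup sits round the slanted arm and squeezes the buffer by more than 1.5 mm (x of cup_centre in the frame of cup_arm_nose between -0.006 and 0.006 m and y of cup_centre in the frame of cup_arm_nose between -0.006 and 0.006 m and z of cup_centre in the frame of cup_arm_nose between -0.032 and 0.004 m and angle between the z axis of cup_centre and the z axis of cup_arm_nose, either way round below 0.14 rad and value of joint buffer above 0.0015 m), for 0.2 s.
At the end, for the whole second after the job is handed in: The cup hangs on the thick arm, released and at rest: its axis within 6 mm and 0.14 rad of the arm's axis, its centre between 30 mm behind and 4 mm before the nose, its mouth still bearing on the buffer (pressed in by at least 0.15 mm, the cup's own weight does more) (x of cup_centre in the frame of cup_arm_nose between -0.006 and 0.006 m and y of cup_centre in the frame of cup_arm_nose between -0.006 and 0.006 m and z of cup_centre in the frame of cup_arm_nose between -0.032 and 0.004 m and angle between the z axis of cup_centre and the z axis of cup_arm_nose, either way round below 0.14 rad and value of joint buffer between 0.00015 and 0.0055 m and linear speed of flash_cup below 0.02 m/s); the robot touches nothing.
It fails at once if the buffer is forced in by more than 5.5 mm (value of joint buffer above 0.0055 m).
It fails at once if the cup is pressed on the stand with more than 35 N (contact force between flash_cup and stand above 35 N).
It fails at once if the tin, dish or vial is shifted by more than 15 mm or tipped (distance of any of tin, dish, vial from where it was at the start of the episode above 0.015 m or angle between any of tin, dish, vial's own z axis and vertical above 0.3 rad).
It also fails if it takes over 48 s, if anything falls off the work surface, if the arm or the gripper's body presses on something with over 40 N, if the wrist force passes 120 N, or if a joint passes its speed limit or range.

## Working session

There is one attempt and no reset: what is moved stays moved. The work goes in short steps, Python scripts to look and compute and a shell command to move; the robot and the scene stay as the last step left them, time stands still between calls to the robot, and variables do not carry over. Pictures are saved under pics/ and viewed, and the job is handed in when it is done.

```bash
mkdir -p pics; cat > h.py <<'E'
from cell import *
import numpy as np, cv2
def snap(cam,fn):
    cal=calibration(cam); im,d=grab_frame(cam); cv2.imwrite('pics/'+fn,im[:,:,::-1]); return cal,im,d
def pts(cal,d,mask):
    v,u=np.nonzero(mask&(d>0)); z=d[v,u]
    K=cal['mtx']; D=np.array([cal['k1'],0,0,0,0],float)
    # distortion: xd = x(1+k1 r^2)
    p=cv2.undistortPoints(np.stack([u,v],1).astype(np.float64).reshape(-1,1,2),np.array(K,float),D).reshape(-1,2)
    X=np.c_[p*z[:,None],z]
    return (X-np.array(cal['t']))@np.array(cal['R'])
E
python3 - <<'E'
from h import *
s=get_state(); print({k:np.round(v,3).tolist() for k,v in s.items()})
for c in ['scene','top']:
    cal,im,d=snap(c,c+'0.png')
    np.savez(c+'0.npz',im=im,d=d)
    print(c,np.round(cal['R'],3).tolist(),cal['t'],cal['k1'])
    for n in ['flash_cup','cup_arm','tin','dish','vial','stand']:
        for r in trace(c,n):
            P=pts(cal,d,r['pixels'])
            print(n,round(r['confidence'],2),np.round(r['rect']),P.shape,np.round(np.median(P,0),3),np.round(np.percentile(P,5,axis=0),3),np.round(np.percentile(P,95,axis=0),3))
E
```

```text
{'t': 0.0, 'qpos': [-1.231, 0.239, -0.014, 1.319, -0.0, 1.571], 'qd': [0.0, 0.0, -0.001, -0.0, 0.0, 0.001], 'joint_efforts': [-0.003, -53.879, 34.644, 0.019, -0.0, 0.0], 'ee_pos': [0.175, -0.495, 0.231], 'eef_rot': [[-0.943, -0.001, 0.333], [-0.333, 0.001, -0.943], [0.0, -1.0, -0.001]], 'wrist_force': [-0.205, -0.418, -0.032], 'wrist_torque': [-0.011, -0.041, -0.008], 'width': 0.086}
scene [[0.495, -0.869, 0.001], [-0.699, -0.399, -0.594], [0.517, 0.293, -0.804]] [-0.62969379  0.24050757  1.00438142] 0.025438680932574724
flash_cup 0.93 [284. 212. 312. 240.] (512, 3) [ 0.5   -0.571  0.05 ] [ 0.483 -0.596  0.004] [ 0.534 -0.545  0.053]
flash_cup 0.84 [319. 257. 347. 289.] (661, 3) [ 0.426 -0.709  0.049] [ 0.409 -0.736  0.002] [ 0.459 -0.682  0.054]
flash_cup 0.63 [244. 214. 268. 240.] (521, 3) [ 0.443 -0.47   0.049] [ 0.424 -0.492  0.004] [ 0.474 -0.442  0.053]
cup_arm 0.61 [216. 154. 255. 180.] (752, 3) [ 0.519 -0.358  0.165] [ 0.497 -0.389  0.093] [ 0.56  -0.32   0.188]
cup_arm 0.35 [241. 213. 269. 244.] (560, 3) [ 0.443 -0.47   0.049] [ 0.424 -0.493  0.001] [ 0.477 -0.442  0.053]
ti
[... 775 characters left out ...]
  0.003] [ 0.476 -0.435  0.054]
flash_cup 0.7 [358. 212. 390. 245.] (735, 3) [ 0.436 -0.699  0.049] [ 0.41  -0.727  0.002] [ 0.463 -0.677  0.053]
cup_arm 0.57 [188. 166. 236. 204.] (1281, 3) [ 0.525 -0.352  0.17 ] [ 0.499 -0.386  0.106] [ 0.562 -0.318  0.189]
tin 0.65 [129. 243. 167. 270.] (814, 3) [ 0.406 -0.204  0.063] [ 0.381 -0.229  0.011] [ 0.434 -0.174  0.066]
dish 0.76 [195. 247. 224. 276.] (687, 3) [ 0.389 -0.335  0.003] [ 0.362 -0.363 -0.001] [ 0.415 -0.309  0.045]
vial 0.61 [261. 182. 277. 203.] (228, 3) [ 0.532 -0.475  0.064] [ 0.524 -0.489  0.011] [ 0.548 -0.462  0.075]
stand 0.75 [157. 109. 254. 235.] (5998, 3) [ 0.561 -0.335  0.013] [ 0.49  -0.409  0.007] [ 0.667 -0.251  0.18 ]
```

```bash
python3 - <<'E'
import cv2
for n,(x0,y0,x1,y1) in {'top0':(110,90,410,290),'scene0':(140,90,400,300)}.items():
    i=cv2.imread(f'pics/{n}.png')[y0:y1,x0:x1]; k=780/i.shape[1]; k=min(k,590/i.shape[0]); cv2.imwrite(f'pics/{n}c.png',cv2.resize(i,None,fx=k,fy=k,interpolation=cv2.INTER_CUBIC)); print(k)
E
```

```text
2.6
2.8095238095238093
```

View pics/top0c.png

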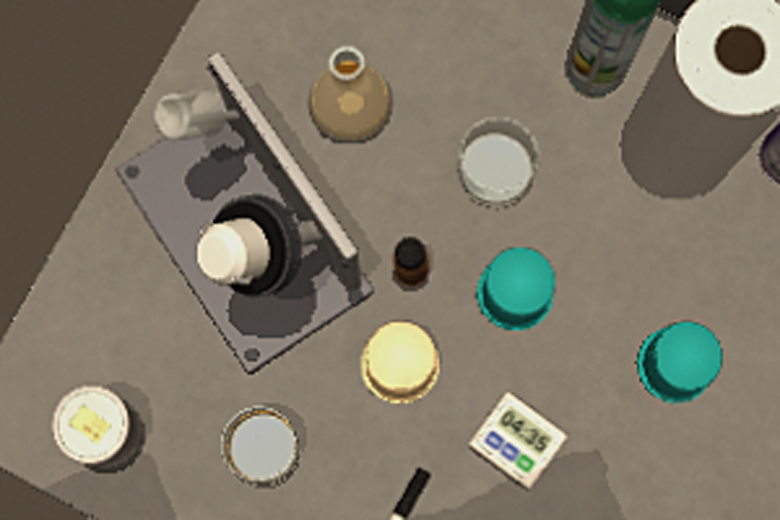

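View pics/scene0c.png

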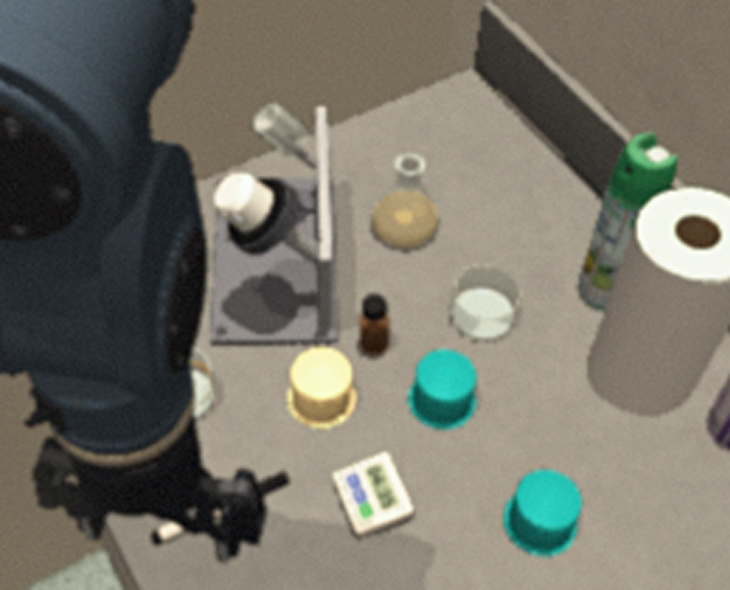

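The brass cup is at top-image pixel (264,228). The two teal ones, at (309,200) and (372,228), are the look-alikes. The stand's thick arm is at (205,187), with its collar further back. Next I fit the geometry.

```bash
cat > fit.py <<'E'
from h import *
from scipy.optimize import least_squares
for c in ['top','scene']:
    f=np.load(c+'0.npz'); im,d=f['im'],f['d']; cal=calibration(c)
    full=np.ones(d.shape,bool)
    P=pts(cal,d,full); v,u=np.nonzero(full&(d>0)); col=im[v,u].astype(float)
    # cup top
    m=(np.hypot(P[:,0]-.449,P[:,1]+.465)<.045)&(P[:,2]>.044)&(P[:,2]<.06)
    Q=P[m]; 
    (cx,cy),r=cv2.minEnclosingCircle((Q[:,:2]*1000).astype(np.float32)); print(c,'cup top',cx,cy,r,np.median(Q[:,2]),len(Q),Q[:,:2].mean(0))
    m=(np.hypot(P[:,0]-.449,P[:,1]+.465)<.045)&(P[:,2]>.003)
    Q=P[m]; print(Q[:,:2].min(0),Q[:,:2].max(0))
    # base plane of stand
    m=(np.abs(P[:,0]-.56)<.2)&(np.abs(P[:,1]+.335)<.2)&(P[:,2]>.006)&(P[:,2]<.02)
    Q=P[m]; 
    # back plate: top edge points z~.133
    m=(np.abs(P[:,0]-.6)<.2)&(np.abs(P[:,1]+.335)<.2)&(P[:,2]>.12)&(P[:,2]<.145)&(P[:,0]>.53)
    B=P[m]; B=B[B[:,0]>.0]
    print('plate top',len(B)); np.savetxt(c+'_plate.txt',B,fmt='%.4f')
    # arm: bright points near
    m=(np.abs(P[:,0]-.52)<.06)&(np.abs(P[:,1]+.36)<.06)&(P[:,2]>.12)
    A=P[m]; C=col[m]; br=C.min(1)>120
    A=A[br]; print('arm',len(A),A.min(0),A.max(0))
    np.save(c+'_arm.npy',A)
    k=A[:,2]>.0
E
python3 fit.py; sort -n top_plate.txt | awk 'NR%12==0' | head -40
```

```text
top cup top 454.4555969238281 -461.64276123046875 30.14755630493164 0.050731702417603323 580 [ 0.45387408 -0.46148782]
[ 0.40538513 -0.50849611] [ 0.49305397 -0.42027901]
plate top 1040
arm 619 [ 0.4979119  -0.41997333  0.12952999] [ 0.57931333 -0.30916364  0.193564  ]
scene cup top 452.4696960449219 -463.28302001953125 30.291454315185547 0.05086951220990169 333 [ 0.45129328 -0.46439895]
[ 0.40804051 -0.50766128] [ 0.482372   -0.42303422]
plate top 548
arm 320 [ 0.4956956  -0.41995086  0.12822523] [ 0.57962656 -0.30988277  0.1922993 ]
0.5331 -0.4140 0.1296
0.5368 -0.4184 0.1307
0.5407 -0.4187 0.1321
0.5438 -0.4084 0.1308
0.5476 -0.4086 0.1324
0.5513 -0.4130 0.1339
0.5546 -0.4150 0.1295
0.5584 -0.4029 0.1336
0.5610 -0.4112 0.1303
0.5641 -0.4033 0.1364
0.5679 -0.3990 0.1316
0.5714 -0.3993 0.1344
0.5754 -0.3888 0.1305
0.5790 -0.3953 0.1318
0.5827 -0.3842 0.1218
0.5858 -0.3852 0.1328
0.5896 -0.3854 0.1345
0.5926 -0.3791 0.1333
0.5969 -0.3793 0.1335
0.6001 -0.3750 0.1312
0.6037 -0.3700 0.1212
0.6061 -0.3713 0.1341
0.6088 -0.3685 0.1263
0.6132 -0.3776 0.1315
0.6167 -0.3774 0.1279
0.6199 -0.3674 0.1332
0.6238 -0.3718 0.1341
0.6264 -0.3677 0.1339
0.6291 -0.3676 0.1324
0.6312 -0.3656 0.1332
0.6330 -0.3122 0.1313
0.6347 -0.3127 0.1201
0.6363 -0.3552 0.1335
0.6376 -0.3576 0.1356
0.6397 -0.3161 0.1431
0.6413 -0.3176 0.1386
0.6431 -0.3245 0.1261
0.6443 -0.3270 0.1287
0.6458 -0.3490 0.1331
0.6475 -0.3255 0.1326
```

```bash
cat > fit2.py <<'E'
from h import *
from scipy.optimize import least_squares
def segd(q,a,b):
    ab=b-a; t=np.clip(((q-a)@ab)/(ab@ab),0,1); return np.linalg.norm(q-a-t[:,None]*ab,axis=1)
def res(p,A,fixz=True):
    n=p[:3]; th=p[3]; tilt=p[4]
    ax=np.array([np.sin(tilt)*np.cos(th),np.sin(tilt)*np.sin(th),np.cos(tilt)])
    w=A-n; h=w@ax; r=np.linalg.norm(w-h[:,None]*ax,axis=1); q=np.c_[r,h]
    e=[np.array(x,float) for x in [(0,0),(.0175,0),(.024,-.009),(.024,-.040)]]
    return np.min([segd(q,e[i],e[i+1]) for i in range(3)],0)
def dofit(A,p0=None):
    p0=np.array(p0 if p0 is not None else [.51,-.365,.181,np.radians(150),np.radians(40)])
    f=lambda p:np.r_[res(p,A),(p[4]-np.radians(40))*.5*0+0, ]
    s=least_squares(lambda p:np.r_[res(np.r_[p,np.radians(40)],A)],p0[:4],loss='soft_l1',f_scale=.0015)
    return s
if __name__=='__main__':
    for c in ['top','scene']:
        A=np.load(c+'_arm.npy')
        p=np.array([.51,-.365,.181,2.6])
        B=A[res(np.r_[p,.698],A)<.02]
        for k in range(4):
            s=dofit(B,np.r_[p,.698]); p=s.x; B=A[res(np.r_[p,.698],A)<.005]
        print(c,p[:3],np.degrees(p[3]),len(B),np.median(res(np.r_[p,.698],B)))
    A0=[]
    for c in ['top','scene']:
        f=np.load(c+'0.npz'); d=f['d']; cal=calibration(c); P=pts(cal,d,np.ones(d.shape,bool))
        B=np.loadtxt(c+'_plate.txt')
        B=B[(B[:,2]>.128)&(B[:,2]<.14)]
        l=cv2.fitLine((B[:,:2]*1000).astype(np.float32),cv2.DIST_WELSCH,3,.01,.01).ravel(); print('plate dir',np.degrees(np.arctan2(l[1],l[0])),l[2:])
        m=(np.abs(P[:,0]-.56)<.17)&(np.abs(P[:,1]+.335)<.17)&(P[:,2]>.008)&(P[:,2]<.018)
        Q=(P[m][:,:2]*1000); ctr=np.median(Q,0); Q=Q[np.linalg.norm(Q-ctr,axis=1)<140].astype(np.float32)
        print('base',cv2.minAreaRect(Q))
E
python3 fit2.py
```

```text
top [ 0.51629805 -0.32308389  0.18061195] 122.65436274587755 493 0.000706585664164809
scene [ 0.52003568 -0.36057103  0.20795623] 23.91804126085018 128 0.0022857536447546227
plate dir 47.538403 [ 622.0468 -354.0158]
base ((600.2227783203125, -354.85821533203125), (227.3253936767578, 201.66566467285156), 30.62115478515625)
plate dir 48.63608 [ 626.56793 -346.16116]
base ((559.9431762695312, -364.884521484375), (252.008056640625, 189.67257690429688), 26.78764533996582)
```

```bash
cat > fit3.py <<'E'
from h import *
from fit2 import res
from scipy.optimize import least_squares
for c,(x0,y0,x1,y1) in {'top':(184,160,216,202),'scene':(214,150,240,178)}.items():
    f=np.load(c+'0.npz'); im,d=f['im'],f['d']; cal=calibration(c)
    m=np.zeros(d.shape,bool); m[y0:y1,x0:x1]=1; m&=im.min(2)>135
    A=pts(cal,d,m); A=A[A[:,2]>.1]
    print(c,len(A),A.min(0),A.max(0),np.median(A,0))
    # ransac-free: grid of starts
    best=None
    for y in range(110,181,10):
      for zz in (.17,.18,.19):
        s=least_squares(lambda p:res(np.r_[p,.698],A),np.r_[np.median(A,0)[:2],zz,np.radians(y)],loss='soft_l1',f_scale=.001)
        if best is None or s.cost<best.cost: best=s
    p=best.x; r=res(np.r_[p,.698],A); print(p[:3],np.degrees(p[3]),best.cost,np.median(r),np.percentile(r,90))
    # fix z to .181
    s=least_squares(lambda q:res(np.r_[q[:2],.181,q[2],.698],A),p[[0,1,3]],loss='soft_l1',f_scale=.001); print('fixed z',s.x[:2],np.degrees(s.x[2]),s.cost)
    v=cv2.resize(im[y0-40:y1+40,x0-50:x1+60],None,fx=5,fy=5,interpolation=cv2.INTER_CUBIC); cv2.imwrite(f'pics/{c}arm.png',v[:,:,::-1])
    mm=cv2.resize(m[y0-40:y1+40,x0-50:x1+60].astype(np.uint8)*255,None,fx=5,fy=5,interpolation=0); cv2.imwrite(f'pics/{c}armm.png',mm)
E
python3 fit3.py
```

```text
top 458 [ 0.49811242 -0.36171218  0.16363328] [ 0.54892935 -0.30916364  0.193564  ] [ 0.52215193 -0.33564067  0.18223042]
[ 0.51651442 -0.32301523  0.1806403 ] 122.15229979452081 0.00019004727484740687 0.0006845405806741355 0.0018514860628040734
fixed z [ 0.51638333 -0.32311615] 122.98147770186188 0.0001982878901829091
scene 243 [ 0.49683926 -0.3646691   0.16122051] [ 0.54438026 -0.30988277  0.1922993 ] [ 0.51519479 -0.34344658  0.17985613]
[ 0.51548229 -0.32442412  0.18060425] 120.24612038653785 0.00014859040540249108 0.0008377638279597512 0.0024389662159186557
fixed z [ 0.51558563 -0.32441451] 120.64964190134894 0.00015238817073048657
```

View pics/toparm.png

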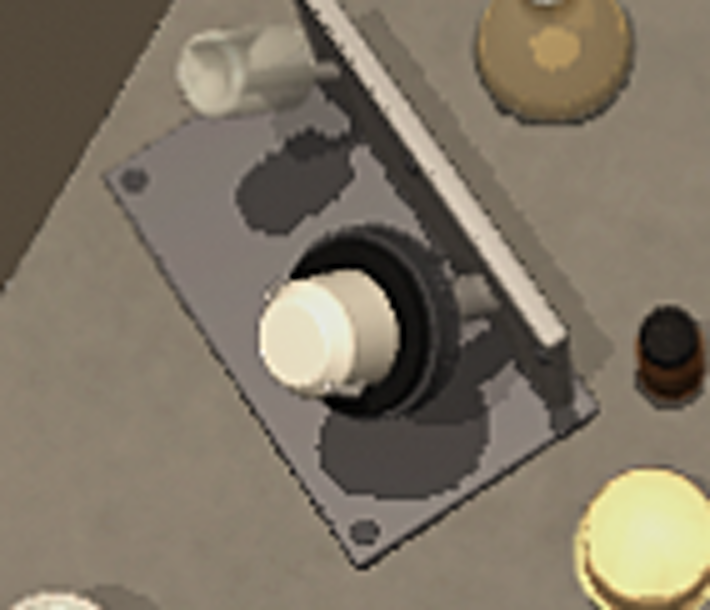

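View pics/scenearm.png

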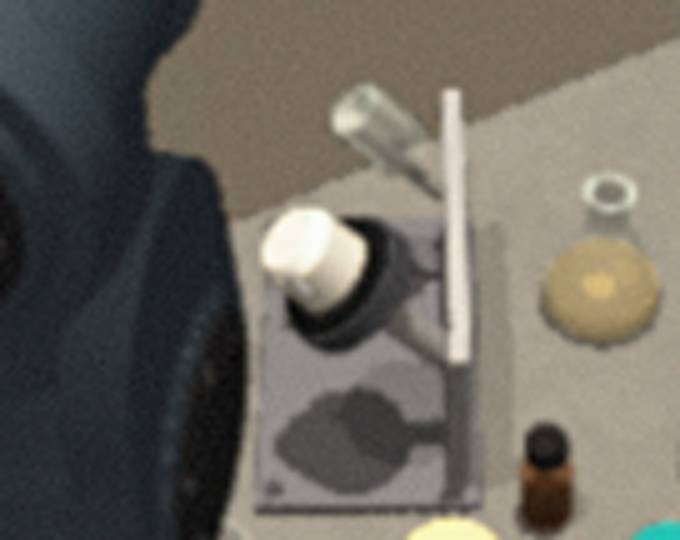

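```bash
python3 - <<'E'
from h import *
cal=calibration('top'); R=np.array(cal['R']);t=np.array(cal['t']);K=np.array(cal['mtx'],float)
def ray(u,v,z):
    p=cv2.undistortPoints(np.array([[[u,v]]],float),K,np.array([cal['k1'],0,0,0],float))[0,0]
    d=R.T@np.r_[p,1]; o=-R.T@t; return o+d*(z-o[2])/d[2]
def crop(x,y): return (134+x/5,120+y/5)
a=ray(*crop(107,178),.01);b=ray(*crop(360,566),.01);e=ray(*crop(598,408),.01)
print(a,b,e,np.degrees(np.arctan2(*(a-b)[1::-1])),np.linalg.norm(a-b),np.linalg.norm(b-e),np.degrees(np.arctan2(*(e-b)[1::-1])))
f=np.load('top0.npz');d=f['d'];P=pts(cal,d,np.ones(d.shape,bool))
p0=ray(*crop(330,0),.133);p1=ray(*crop(562,330),.133);print('plate',p0,p1,np.degrees(np.arctan2(*(p0-p1)[1::-1])))
# joint fit with both cams
from fit2 import res
from scipy.optimize import least_squares
As=[]
for c,(x0,y0,x1,y1) in {'top':(184,160,216,202),'scene':(214,150,240,178)}.items():
    f=np.load(c+'0.npz'); im,d=f['im'],f['d']; cl=calibration(c)
    m=np.zeros(d.shape,bool); m[y0:y1,x0:x1]=1; m&=im.min(2)>135
    A=pts(cl,d,m); As.append(A[A[:,2]>.1])
for nm,A in (('t',As[0]),('s',As[1]),('b',np.vstack(As))):
  s=least_squares(lambda p:res(p,A),[.516,-.324,.181,np.radians(122),.698],loss='soft_l1',f_scale=.001);print(nm,s.x[:3],np.degrees(s.x[3:]))
  for y in (120,122,124,126): 
    s=least_squares(lambda p:res(np.r_[p,np.radians(y),.698],A),[.516,-.324,.181],loss='soft_l1',f_scale=.001);print('  ',y,s.x,s.cost)
E
```

```text
[ 0.64550689 -0.21354448  0.01      ] [ 0.45243933 -0.32931507  0.01      ] [ 0.52009681 -0.44189635  0.01      ] 30.948491079168768 0.225117554361244 0.13134717051331937 -58.995580761961065
plate [ 0.6786718  -0.33687682  0.133     ] [ 0.52706173 -0.42920433  0.133     ] 31.340579814831994
t [ 0.51657467 -0.32315183  0.18076403] [122.21949657  39.47195876]
   120 [ 0.51701144 -0.3227011   0.18063231] 0.00019126831802936735
   122 [ 0.51655721 -0.32298275  0.18064004] 0.00019006191046302292
   124 [ 0.51609107 -0.32325049  0.18065738] 0.0001912397229225827
   126 [ 0.51569553 -0.32350561  0.18067822] 0.00019572741744057918
s [ 0.51550291 -0.3244483   0.18063152] [120.21681497  39.8780474 ]
   120 [ 0.51552769 -0.32439766  0.1806018 ] 0.00014860642427536977
   122 [ 0.51512442 -0.32464327  0.18060243] 0.00014910899056808067
   124 [ 0.51475607 -0.32491874  0.18060574] 0.0001515659891863705
   126 [ 0.51431171 -0.32524787  0.18059528] 0.00015503506218082587
b [ 0.5159605  -0.3238408   0.18084037] [122.01779805  39.41642715]
   120 [ 0.51630806 -0.32343962  0.18068797] 0.00037984183104197174
   122 [ 0.51587345 -0.32368864  0.18069997] 0.0003771974970649636
   124 [ 0.51546874 -0.32393193  0.18071619] 0.00037989212774549273
   126 [ 0.51506637 -0.32419951  0.18072578] 0.0003877781066428923
```

```bash
cat > go.py <<'E'
from h import *
import sys
def rel(target):
    s=get_state(); R=np.array(s['eef_rot']); return R.T@(np.array(target)-s['ee_pos'])*100
E
python3 -c "
from cell import *
import cell
print([n for n in dir(cell) if not n.startswith('_')])
print(get_state().get('grip_depth'), globals().get('grip_depth'))"
python3 -m crank '[[-3.4,0.3,0.78,0,0,0,100],[-3.4,0.3,0.78,0,0,0,100],[-3.4,0.3,0.78,0,0,0,100],[-3.4,0.3,0.78,0,0,0,100],[-3.4,0.3,0.78,0,0,0,100],[-3.4,0.3,0.78,0,0,0,100],[-3.4,0.3,0.78,0,0,0,100],[-3.4,0.3,0.78,0,0,0,100]]' 80
python3 -c "
from go import *
print(rel([.4535,-.4625,.11]))"
```

```text
['Unreachable', 'calibration', 'finish_job', 'get_state', 'grab_frame', 'grip_depth', 'trace']
None -0.0187
t: 1.5
ee_pos: [0.4586, -0.4641, 0.2076]
eef_rot: [[-0.945, 0.0, 0.326], [-0.326, -0.003, -0.945], [0.001, -1.0, 0.003]]
wrist_force: [0.4, -1.1, 0.8]
width: 0.0853
[ 0.42402612  9.760613   -0.34408771]
```

```bash
python3 - <<'E'
from h import *
cal,im,d=snap('wrist','w1.png'); np.savez('w1.npz',im=im,d=d)
for n in ['flash_cup']:
    for r in trace('wrist',n):
        P=pts(cal,d,r['pixels']); print(r['confidence'],r['rect'],np.median(P,0))
        Q=P[(P[:,2]>.045)&(P[:,2]<.06)]
        if len(Q): print(cv2.minEnclosingCircle((Q[:,:2]*1000).astype(np.float32)),np.median(Q[:,2]),Q[:,:2].mean(0))
E
```

```text
0.94 [331.8, 109.5, 412.1, 187.5] [ 0.5135984  -0.56016102  0.04982267]
((512.5950927734375, -568.9638061523438), 30.49830436706543) 0.0502105574894853 [ 0.51287581 -0.56745976]
0.79 [418.0, 216.4, 494.8, 288.5] [ 0.44326874 -0.69274174  0.04892536]
((438.6748962402344, -707.1853637695312), 30.42939567565918) 0.050176793345807755 [ 0.44016905 -0.70451319]
0.61 [216.5, 131.1, 282.3, 202.3] [ 0.45838263 -0.46056196  0.05001868]
((452.4761962890625, -462.04541015625), 30.311817169189453) 0.05025966826866387 [ 0.45393977 -0.46182905]
```

View pics/w1.png

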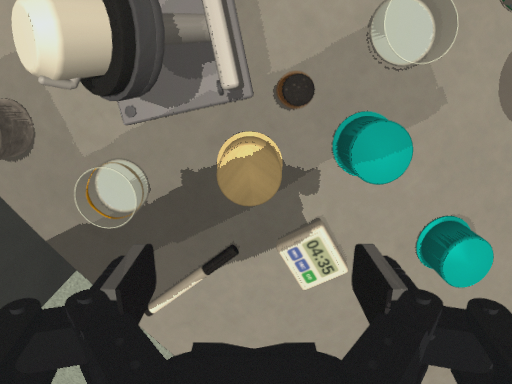

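The brass cup is at wrist pixel (250,168), between the open fingers and clear of them. The vial is at (295,90), and the arm's nose shows at the upper left. I'll fit the nose from this view too, then descend.

```bash
python3 - <<'E'
from h import *
from fit2 import res
from scipy.optimize import least_squares
f=np.load('w1.npz'); im,d=f['im'],f['d']; cl=calibration('wrist')
m=np.zeros(d.shape,bool); m[0:85,5:112]=1; m&=im.min(2)>110
A=pts(cl,d,m);A=A[A[:,2]>.1];print(len(A))
for y in (119,121.2,123):
    s=least_squares(lambda p:res(np.r_[p,np.radians(y),.698],A),[.516,-.324,.181],loss='soft_l1',f_scale=.001);print(y,s.x,s.cost)
s=least_squares(lambda p:res(p,A),[.516,-.324,.181,np.radians(122),.698],loss='soft_l1',f_scale=.001);print(s.x[:3],np.degrees(s.x[3:]))
E
python3 -m crank '[[0.12,3,-0.1,0,0,0,100],[0.12,3,-0.1,0,0,0,100],[0.1,3,-0.1,0,0,0,100],[0,3,0,0,0,0,100],[0,3,0,0,0,0,100],[0,2,0,0,0,0,100]]'
python3 -c "
from go import *
print(rel([.4535,-.4620,.013]))"
```

```text
7016
119 [ 0.5169307  -0.32269364  0.17874887] 0.0013186993839049168
121.2 [ 0.51647786 -0.3229652   0.17874695] 0.001275704661764216
123 [ 0.51611116 -0.3231999   0.1787465 ] 0.0012857116337534405
[ 0.5164016  -0.32303545  0.17876543] [121.62169655  39.92014435]
t: 2.2
ee_pos: [0.4574, -0.4638, 0.0341]
eef_rot: [[-0.944, 0.005, 0.331], [-0.331, -0.007, -0.944], [-0.002, -1.0, 0.008]]
wrist_force: [0.5, 0.6, 0.9]
width: 0.0854
[ 0.31190866  2.10744586 -0.31800562]
```

```bash
python3 -m crank '[[0.3,0.5,-0.3,0,0,0,100],[0.15,1,-0.15,0,0,0,100],[0,0.6,0,0,0,0,100],[0,0,0,0,0,0,100]]' 80
python3 -c "
from go import *
print(rel([.4535,-.4620,.013]))"
```

```text
t: 2.6
ee_pos: [0.4489, -0.4606, 0.0108]
eef_rot: [[-0.944, 0.002, 0.33], [-0.33, -0.005, -0.944], [-0.0, -1.0, 0.005]]
wrist_force: [-0.3, 0.9, 0.0]
width: 0.0856
[-0.38388117 -0.21974134  0.28873571]
```

```bash
python3 -m crank '[[-0.38,-0.22,0.28,0,0,0,100],[0,0,0,0,0,0,100],[0,0,0,0,0,0,100]]' 80
python3 -c "
from go import *
print(rel([.4535,-.4620,.013]))"
```

```text
t: 2.9
ee_pos: [0.455, -0.4633, 0.0156]
eef_rot: [[-0.944, 0.005, 0.33], [-0.33, -0.008, -0.944], [-0.002, -1.0, 0.009]]
wrist_force: [-0.9, 0.1, 0.1]
width: 0.0857
[ 0.10282159  0.25562396 -0.17677401]
```

```bash
python3 -m crank '[[0.08,0.18,-0.1,0,0,0,100],[0,0,0,0,0,0,100],[0,0,0,0,0,0,0],[0,0,0,0,0,0,0],[0,0,0,0,0,0,0],[0,0,0,0,0,0,0],[0,0,0,0,0,0,0],[0,0,0,0,0,0,0]]' 80
python3 -c "
from go import *
print(rel([.4535,-.4620,.013]))"
```

```text
t: 3.7
ee_pos: [0.4545, -0.4629, 0.0151]
eef_rot: [[-0.944, 0.006, 0.33], [-0.33, -0.009, -0.944], [-0.003, -1.0, 0.011]]
wrist_force: [-0.4, 0.1, 1.8]
width: 0.0581
[ 0.06792293  0.21256877 -0.12457957]
```

```bash
python3 -m crank '[[0,-1,0,0,0,0,0],[0,-3,0,0,0,0,0],[0,-3,0,0,0,0,0],[0,-3,0,0,0,0,0],[0,-3,0,0,0,0,0],[0,-3,0,0,0,0,0],[0,-3,0,0,0,0,0],[0,-3,0,0,0,0,0],[0,-2,0,0,0,0,0],[0,-0.5,0,0,0,0,0],[0,0,0,0,0,0,0]]' 80
cat > tgt.py <<'E'
from h import *
from scipy.spatial.transform import Rotation as Ro
import sys
N=np.array([.5162,-.3233,.1805]); yaw=np.radians(121.3); tl=np.radians(40)
a=np.array([np.sin(tl)*np.cos(yaw),np.sin(tl)*np.sin(yaw),np.cos(tl)])
MO=0.0151
def rep(h,lat=(0,0)):
    """mouth at h m in front of nose"""
    s=get_state(); R=np.array(s['eef_rot']); p=np.array(s['ee_pos'])
    y=R[:,1]; c=np.cross(y,-a); ang=np.arcsin(min(1,np.linalg.norm(c))); rv=c/np.linalg.norm(c)*ang
    tg=N+a*(h+MO)
    mouth=p+y*MO; w=mouth-N
    print('tilt err deg',np.degrees(ang),'rot tool',R.T@rv,'shift tool cm',R.T@(tg-p)*100)
    ys=np.array([np.sin(yaw),-np.cos(yaw),0]); xs=np.cross(ys,a)
    print('mouth h mm %.1f lat x %.1f y %.1f'%(w@a*1e3,w@xs*1e3,w@ys*1e3),'F axial(push-back) %.1f lat %.1f %.1f'%(np.dot(s['wrist_force'],a),np.dot(s['wrist_force'],xs),np.dot(s['wrist_force'],ys)),'width',s['width'],'t',s['t'],'q',np.round(s['qpos'],2))
    print('lat axes in tool: x',np.round(R.T@xs,3),'y',np.round(R.T@ys,3))
if __name__=='__main__': rep(float(sys.argv[1]))
E
python3 tgt.py 0.12
```

```text
t: 4.8
ee_pos: [0.4506, -0.4584, 0.2711]
eef_rot: [[-0.944, 0.001, 0.33], [-0.33, -0.005, -0.944], [0.0, -1.0, 0.005]]
wrist_force: [-0.2, 0.8, -2.3]
width: 0.0582
tilt err deg 39.73488006880034 rot tool [6.78103507e-01 3.39593448e-19 1.45341340e-01] shift tool cm [ -8.84248875  -1.37880451 -19.07421409]
mouth h mm 5.5 lat x 110.9 y -126.2 F axial(push-back) -1.2 lat -2.1 0.2 width 0.0581801189241981 t 4.8 q [-0.79  0.44  0.39  1.51 -0.    2.01]
lat axes in tool: x [-0.159 -0.639  0.752] y [-0.978 -0.001 -0.208]
```

```bash
python3 -m crank '[[-0.7,-0.1,-1.5,0,0,0,0],[-1.4,-0.2,-3,0,0,0,0],[-1.4,-0.2,-3,0,0,0,0],[-1.4,-0.2,-3,0,0,0,0],[-1.4,-0.2,-3,0,0,0,0],[-1.4,-0.2,-3,0,0,0,0],[-0.7,-0.1,-1.5,0,0,0,0],[0,0,0,0.06,0,0.01,0],[0,0,0,0.1,0,0.022,0],[0,0,0,0.1,0,0.022,0],[0,0,0,0.1,0,0.022,0],[0,0,0,0.1,0,0.022,0],[0,0,0,0.1,0,0.022,0],[0,0,0,0.06,0,0.01,0],[0,0,0,0,0,0,0]]'
python3 tgt.py 0.06
```

```text
t: 6.3
ee_pos: [0.4572, -0.2383, 0.2583]
eef_rot: [[-0.924, 0.297, 0.243], [-0.368, -0.508, -0.779], [-0.108, -0.809, 0.578]]
wrist_force: [0.4, -0.1, -3.3]
width: 0.0578
tilt err deg 4.022948185306718 rot tool [6.60255853e-02 1.28188234e-17 2.38869117e-02] shift tool cm [-1.30185925  4.86584337  3.05949641]
mouth h mm 110.9 lat x -30.2 y -6.4 F axial(push-back) -2.7 lat -1.9 0.2 width 0.057849519930987074 t 6.3 q [-0.22 -0.11 -0.51  0.7  -0.44  2.47]
lat axes in tool: x [-0.196 -0.069  0.978] y [-0.98  -0.01  -0.197]
```

```bash
python3 -m crank '[[-0.4,1.4,0.9,0.03,0,0.01,0],[-0.4,1.4,0.9,0.025,0,0.01,0],[-0.4,1.2,0.8,0,0,0,0],[0,0,0,0,0,0,0],[0,0,0,0,0,0,0]]'
python3 tgt.py 0.03
```

```text
t: 6.8
ee_pos: [0.486, -0.2731, 0.2389]
eef_rot: [[-0.917, 0.324, 0.233], [-0.381, -0.534, -0.755], [-0.12, -0.781, 0.613]]
wrist_force: [-0.8, -1.2, -2.6]
width: 0.0584
tilt err deg 1.3146933866127766 rot tool [ 2.23881504e-02 -4.64403632e-18  5.02764011e-03] shift tool cm [-0.13513059  3.70832219  0.80940659]
mouth h mm 67.3 lat x -7.7 y 0.3 F axial(push-back) -2.4 lat -1.2 -1.4 width 0.05836825735588432 t 6.8 q [-0.28 -0.05 -0.55  0.54 -0.44  2.39]
lat axes in tool: x [-0.193 -0.023  0.981] y [-0.981 -0.001 -0.193]
```

```bash
python3 -m crank '[[-0.05,1,0.3,0.02,0,0.005,0],[-0.05,1,0.3,0,0,0,0],[-0.03,0.9,0.2,0,0,0,0],[0,0,0,0,0,0,0],[0,0,0,0,0,0,0]]'
python3 tgt.py 0.03
python3 - <<'E'
from h import *
for c in ['top','scene','wrist']:
    cal,im,d=snap(c,c+'2.png'); np.savez(c+'2.npz',im=im,d=d)
i=[cv2.resize(cv2.imread(f'pics/{c}2.png')[y0:y0+100,x0:x0+100],(390,390),interpolation=cv2.INTER_CUBIC) for c,x0,y0 in (('top',150,120),('scene',180,100))]
cv2.imwrite('pics/ts2.png',np.hstack(i))
E
```

```text
t: 7.3
ee_pos: [0.4994, -0.2954, 0.221]
eef_rot: [[-0.916, 0.332, 0.227], [-0.382, -0.545, -0.746], [-0.124, -0.77, 0.626]]
wrist_force: [0.3, 0.5, -1.2]
width: 0.0583
tilt err deg 0.3505305244170362 rot tool [ 6.03580854e-03 -8.87974046e-19  9.98929331e-04] shift tool cm [ 0.03208447  0.68408818 -0.09527998]
mouth h mm 36.8 lat x 0.9 y 0.1 F axial(push-back) -0.8 lat -1.0 0.5 width 0.05832097697916556 t 7.3 q [-0.31 -0.01 -0.58  0.44 -0.43  2.35]
lat axes in tool: x [-0.194 -0.006  0.981] y [-0.981  0.    -0.194]
```

View pics/ts2.png

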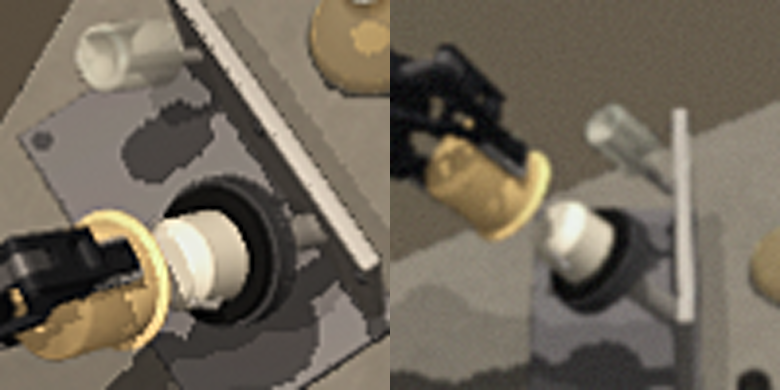

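View pics/wrist2.png

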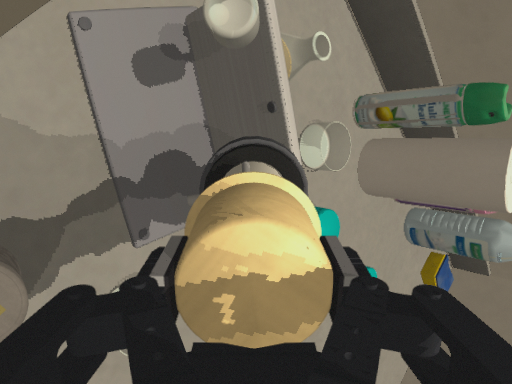

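```bash
cat > cupfit.py <<'E'
from tgt import *
from fit2 import segd
from scipy.optimize import least_squares
import sys
def run(k,cams=('top','scene','wrist')):
    s=get_state();R=np.array(s['eef_rot']);p=np.array(s['ee_pos'])
    e=[np.array(x,float)/1000 for x in [(0,51),(30,51),(30,7),(34.5,7),(34.5,0)]]
    ys=np.array([np.sin(yaw),-np.cos(yaw),0]); xs=np.cross(ys,a)
    m0=p+R[:,1]*MO
    for c in cams:
        f=np.load(f'{c}{k}.npz');im,d=f['im'],f['d'];hsv=cv2.cvtColor(im,cv2.COLOR_RGB2HSV)
        m=(hsv[...,0]>12)&(hsv[...,0]<32)&(hsv[...,1]>70)&(hsv[...,2]>80)
        A=pts(calibration(c),d,m);A=A[np.linalg.norm(A-(m0+.025*a),axis=1)<.05]
        def fn(q):
            ax=a+xs*q[3]+ys*q[4];ax=ax/np.linalg.norm(ax)
            w=A-(m0+xs*q[0]+ys*q[1]+a*q[2]);h=w@ax;r=np.linalg.norm(w-h[:,None]*ax,axis=1);Q=np.c_[r,h]
            return np.min([segd(Q,e[i],e[i+1]) for i in range(4)],0)
        s2=least_squares(fn,np.zeros(5),loss='soft_l1',f_scale=.001);q=s2.x
        mouth=m0+xs*q[0]+ys*q[1]+a*q[2]-N
        print(c,len(A),'off from tool mm',np.round(q[:3]*1e3,1),'tilt deg',np.round(np.degrees(q[3:]),1),'rel nose x,y,h',np.round([mouth@xs*1e3,mouth@ys*1e3,mouth@a*1e3],1),'med',np.median(fn(q)))
run(sys.argv[1])
E
python3 cupfit.py 2
```

```text
top 673 off from tool mm [-1.5  0.8 -0.8] tilt deg [3.2 1.3] rel nose x,y,h [-0.4  1.  36.4] med 0.0007634832197539847
scene 515 off from tool mm [-0.1 -0.2 -1.2] tilt deg [ 1.4 -1.1] rel nose x,y,h [ 0.9  0.1 36. ] med 0.0008170027138356128
wrist 21422 off from tool mm [-0.8 -1.8 -0.6] tilt deg [0.9 0.4] rel nose x,y,h [ 0.3 -1.5 36.6] med 0.0003631390896075906
```

```bash
python3 -m crank '[[0,0.7,-0.03,0.018,0,0.0,0],[0,0.8,-0.03,0,0,0,0],[0,0.8,0,0,0,0,0],[0,0.6,0,0,0,0,0],[0,0.2,0,0,0,0,0],[0,0,0,0,0,0,0],[0,0,0,0,0,0,0]]'
python3 tgt.py 0.0
```

```text
t: 8.15
ee_pos: [0.5109, -0.3127, 0.197]
eef_rot: [[-0.915, 0.338, 0.22], [-0.383, -0.558, -0.736], [-0.126, -0.758, 0.64]]
wrist_force: [-0.5, 0.9, -2.7]
width: 0.0581
tilt err deg 0.7186910741409891 rot tool [-1.24938176e-02 -8.56172550e-18 -1.11559673e-03] shift tool cm [ 0.12446857  0.5148151  -0.1419158 ]
mouth h mm 5.2 lat x 1.8 y 0.9 F axial(push-back) -1.4 lat -2.5 -0.0 width 0.058107396111392796 t 8.15 q [-0.33  0.04 -0.61  0.33 -0.43  2.33]
lat axes in tool: x [-0.194  0.012  0.981] y [-0.981 -0.001 -0.194]
```

```bash
python3 -m crank '[[0.06,0.2,-0.14,0,0,0,0],[0,0.2,0,0,0,0,0],[0,0,0,0,0,0,0],[0,0,0,0,0,0,0]]'
python3 tgt.py 0.0
python3 - <<'E'
from h import *
for c in ['top','scene','wrist']:
    cal,im,d=snap(c,c+'3.png'); np.savez(c+'3.npz',im=im,d=d)
i=[cv2.resize(cv2.imread(f'pics/{c}3.png')[y0:y0+100,x0:x0+100],(390,390),interpolation=cv2.INTER_CUBIC) for c,x0,y0 in (('top',150,120),('scene',180,100))]
cv2.imwrite('pics/ts3.png',np.hstack(i))
E
python3 cupfit.py 3
```

```text
t: 8.55
ee_pos: [0.5115, -0.3142, 0.1933]
eef_rot: [[-0.915, 0.338, 0.22], [-0.383, -0.558, -0.736], [-0.126, -0.758, 0.64]]
wrist_force: [-0.3, -0.5, -1.3]
width: 0.0576
tilt err deg 0.7476400725406771 rot tool [-1.29313961e-02  1.72654990e-18 -1.74633289e-03] shift tool cm [ 0.08234245  0.12621558 -0.02278794]
mouth h mm 1.3 lat x 0.6 y 0.8 F axial(push-back) -1.2 lat -0.6 -0.5 width 0.05763859216776001 t 8.55 q [-0.34  0.05 -0.62  0.32 -0.43  2.32]
lat axes in tool: x [-0.195  0.013  0.981] y [-0.981 -0.001 -0.195]
top 640 off from tool mm [-1.6  0.9 -0.6] tilt deg [3.7 1.1] rel nose x,y,h [-1.   1.7  0.7] med 0.0008171658231874799
scene 494 off from tool mm [-0.3 -0.1 -1. ] tilt deg [ 1.4 -0.7] rel nose x,y,h [0.4 0.7 0.3] med 0.0008167247908315491
wrist 21463 off from tool mm [-0.8 -1.8 -0.6] tilt deg [-0.1  0.5] rel nose x,y,h [-0.2 -1.   0.7] med 0.0003595567918413742
```

View pics/ts3.png

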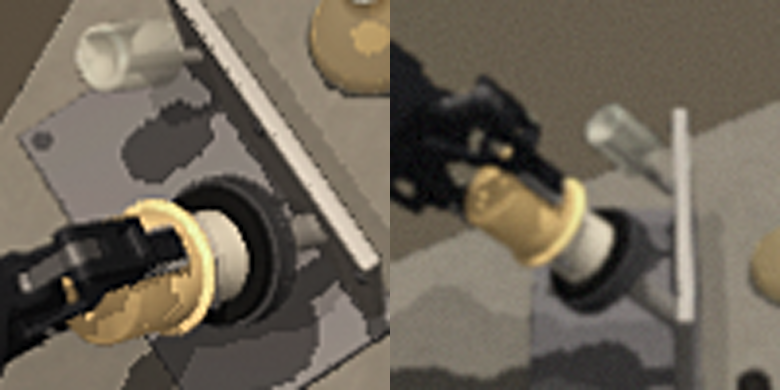

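The mouth is level with the nose and coaxial within about 1 mm. Now I slide it in while watching the forces.

```bash
for i in 1; do python3 -m crank '[[0,0.25,0,0,0,0,0],[0,0.25,0,0,0,0,0],[0,0.2,0,0,0,0,0],[0,0,0,0,0,0,0]]' 100; python3 tgt.py -0.01; done
```

```text
t: 9.1
ee_pos: [0.5143, -0.3184, 0.1877]
eef_rot: [[-0.915, 0.339, 0.22], [-0.383, -0.558, -0.736], [-0.127, -0.757, 0.641]]
wrist_force: [-1.1, 0.3, -2.0]
width: 0.0574
tilt err deg 0.7674033645782137 rot tool [-1.32208917e-02  2.13796383e-17 -2.14467610e-03] shift tool cm [ 0.10323669  0.38023561 -0.05162421]
mouth h mm -6.2 lat x 0.9 y 0.9 F axial(push-back) -1.0 lat -1.9 -0.8 width 0.057394787545939525 t 9.1 q [-0.34  0.06 -0.62  0.3  -0.42  2.32]
lat axes in tool: x [-0.195  0.013  0.981] y [-0.981 -0.    -0.195]
```

```bash
python3 -m crank '[[0.04,0.25,-0.06,0,0,0,0],[0,0.25,-0.01,0,0,0,0],[0,0,0,0,0,0,0]]'; python3 tgt.py -0.01;python3 -m crank '[[0,0.25,-0.01,0,0,0,0],[0,0.25,-0.01,0,0,0,0],[0,0,0,0,0,0,0]]'; python3 tgt.py -0.01
```

```text
t: 9.4
ee_pos: [0.5148, -0.3215, 0.183]
eef_rot: [[-0.916, 0.337, 0.219], [-0.382, -0.559, -0.735], [-0.125, -0.757, 0.641]]
wrist_force: [0.3, -1.5, -1.0]
width: 0.0577
tilt err deg 0.7964831691558731 rot tool [-1.38989099e-02 -1.58885538e-17 -2.55264085e-04] shift tool cm [-0.02743668 -0.17318617  0.00597828]
mouth h mm -11.7 lat x 0.1 y -0.3 F axial(push-back) -1.7 lat 0.5 -0.5 width 0.05769744470222304 t 9.4 q [-0.35  0.07 -0.63  0.28 -0.42  2.31]
lat axes in tool: x [-0.195  0.014  0.981] y [-0.981 -0.002 -0.195]
t: 9.7
ee_pos: [0.5172, -0.3246, 0.1797]
eef_rot: [[-0.915, 0.339, 0.218], [-0.382, -0.56, -0.735], [-0.127, -0.756, 0.642]]
wrist_force: [1.2, -2.2, -5.2]
width: 0.0579
tilt err deg 0.8780963587016306 rot tool [-1.52638886e-02  2.65468843e-17 -1.37475301e-03] shift tool cm [ 0.02873639 -0.67691401 -0.06083855]
mouth h mm -16.8 lat x 1.0 y 0.1 F axial(push-back) -5.6 lat -1.4 -0.1 width 0.057901451729551044 t 9.7 q [-0.35  0.08 -0.63  0.27 -0.42  2.31]
lat axes in tool: x [-0.195  0.015  0.981] y [-0.981 -0.002 -0.195]
```

```bash
python3 -m crank '[[0,0,0,0,0,0,0]]'; python3 tgt.py -0.02;python3 -m crank '[[0,0.15,-0.03,0,0,0,0]]'; python3 tgt.py -0.02;python3 -m crank '[[0,0.15,-0.01,0,0,0,0]]'; python3 tgt.py -0.02;python3 -m crank '[[0,0,0,0,0,0,0]]'; python3 tgt.py -0.02
```

```text
t: 9.8
ee_pos: [0.5172, -0.3248, 0.1796]
eef_rot: [[-0.915, 0.338, 0.218], [-0.382, -0.56, -0.735], [-0.127, -0.756, 0.642]]
wrist_force: [-1.2, -0.9, 0.3]
width: 0.0578
tilt err deg 0.8742121357981069 rot tool [-1.52137475e-02 -1.42645166e-17 -1.15965165e-03] shift tool cm [ 0.02389802  0.30479719 -0.07592991]
mouth h mm -16.9 lat x 1.0 y 0.1 F axial(push-back) 0.1 lat 0.3 -1.4 width 0.05784825462074946 t 9.8 q [-0.35  0.08 -0.63  0.27 -0.42  2.31]
lat axes in tool: x [-0.195  0.015  0.981] y [-0.981 -0.002 -0.195]
t: 9.9
ee_pos: [0.5178, -0.3255, 0.1786]
eef_rot: [[-0.915, 0.339, 0.218], [-0.382, -0.56, -0.735], [-0.127, -0.756, 0.642]]
wrist_force: [-1.8, 0.9, 2.2]
width: 0.0578
tilt err deg 0.9071056438714953 rot tool [-1.57576514e-02  2.34791352e-17 -1.53232407e-03] shift tool cm [ 0.04456341  0.16884104 -0.08003406]
mouth h mm -18.3 lat x 1.1 y 0.3 F axial(push-back) 2.8 lat 0.1 -1.1 width 0.057841174562846626 t 9.9 q [-0.36  0.08 -0.63  0.26 -0.42  2.31]
lat axes in tool: x [-0.196  0.016  0.981] y [-0.981 -0.002 -0.196]
t: 10.0
ee_pos: [0.5184, -0.3263, 0.1775]
eef_rot: [[-0.
[... 291 characters left out ...]
axial(push-back) 2.8 lat -0.2 -1.4 width 0.0579762570753974 t 10.0 q [-0.36  0.09 -0.63  0.26 -0.42  2.31]
lat axes in tool: x [-0.196  0.016  0.981] y [-0.981 -0.001 -0.196]
t: 10.1
ee_pos: [0.5185, -0.3265, 0.1774]
eef_rot: [[-0.915, 0.339, 0.217], [-0.382, -0.561, -0.735], [-0.127, -0.756, 0.643]]
wrist_force: [0.6, -4.1, -2.4]
width: 0.0578
tilt err deg 0.934704198803401 rot tool [-1.62504073e-02 -1.72353086e-17 -1.43525465e-03] shift tool cm [ 0.04622896  0.00046617 -0.09246638]
mouth h mm -20.0 lat x 1.2 y 0.2 F axial(push-back) -4.3 lat 1.4 -1.7 width 0.057768416601231935 t 10.1 q [-0.36  0.09 -0.63  0.26 -0.42  2.31]
lat axes in tool: x [-0.196  0.016  0.98 ] y [-0.981 -0.002 -0.196]
```

```bash
f(){ python3 tgt.py 0 | grep mouth | cut -c1-110; }; 
python3 -m crank '[[0.02,0.1,-0.05,-0.004,0,0,0]]' >/dev/null; f;python3 -m crank '[[0,0.1,-0.02,0,0,0,0]]' >/dev/null; f;python3 -m crank '[[0,0.1,-0.01,0,0,0,0]]' >/dev/null; f
python3 -m crank '[[0,0,0,0,0,0,0],[0,0,0,0,0,0,0]]' >/dev/null; f; python3 -m crank '[[0,0,0,0,0,0,0]]'>/dev/null; f; python3 -m crank '[[0,0,0,0,0,0,0]]' >/dev/null; f; python3 tgt.py 0 | head -1
```

```text
mouth h mm -20.9 lat x 1.0 y 0.3 F axial(push-back) 3.2 lat 1.8 -1.5 width 0.057815416825372244 t 10.2 q [-0.3
mouth h mm -21.8 lat x 1.0 y 0.4 F axial(push-back) 4.5 lat -0.6 -2.0 width 0.058052111835094206 t 10.3 q [-0.
mouth h mm -22.7 lat x 1.1 y 0.4 F axial(push-back) 4.9 lat 0.3 -2.7 width 0.057574253034819826 t 10.4 q [-0.3
mouth h mm -23.0 lat x 1.1 y 0.2 F axial(push-back) 1.0 lat 0.3 -2.1 width 0.057453973087207726 t 10.6 q [-0.3
mouth h mm -23.0 lat x 1.1 y 0.2 F axial(push-back) 0.4 lat 0.4 -2.3 width 0.05794700580348794 t 10.7 q [-0.36
mouth h mm -23.1 lat x 1.1 y 0.2 F axial(push-back) 0.7 lat 0.9 -1.1 width 0.05788401428952071 t 10.8 q [-0.36
tilt err deg 0.754973068225744 rot tool [-1.30710984e-02 -2.05576668e-17 -1.66539583e-03] shift tool cm [ 0.03846735 -2.30675975 -0.05388502]
```

```bash
f(){ python3 tgt.py 0 | grep mouth | cut -c1-75; }; 
python3 -m crank '[[0,0.1,-0.03,0,0,0,0]]' >/dev/null; f;python3 -m crank '[[0,0.1,-0.01,0,0,0,0]]' >/dev/null; f;
python3 -m crank '[[0,0,0,0,0,0,0],[0,0,0,0,0,0,0]]' >/dev/null; f; python3 -m crank '[[0,0,0,0,0,0,0]]'>/dev/null; f
```

```text
mouth h mm -23.9 lat x 1.0 y 0.4 F axial(push-back) 3.5 lat -0.3 -2.3 width
mouth h mm -24.9 lat x 0.9 y 0.4 F axial(push-back) 2.4 lat 0.3 -1.1 width 
mouth h mm -25.2 lat x 0.9 y 0.3 F axial(push-back) 1.3 lat 0.4 -1.7 width 
mouth h mm -25.2 lat x 0.9 y 0.4 F axial(push-back) 1.4 lat 0.1 -1.7 width
```

```bash
f(){ python3 tgt.py 0 | grep mouth | cut -c1-75; }; 
python3 -m crank '[[0,0.1,-0.03,0,0,0,0]]' >/dev/null; f;python3 -m crank '[[0,0.1,-0.01,0,0,0,0]]' >/dev/null; f;
python3 -m crank '[[0,0,0,0,0,0,0],[0,0,0,0,0,0,0]]' >/dev/null; f; python3 -m crank '[[0,0,0,0,0,0,0]]'>/dev/null; f
```

```text
mouth h mm -26.1 lat x 0.8 y 0.5 F axial(push-back) 3.9 lat -0.5 -2.5 width
mouth h mm -27.1 lat x 0.7 y 0.5 F axial(push-back) 3.7 lat 0.5 -1.3 width 
mouth h mm -27.4 lat x 0.6 y 0.4 F axial(push-back) 0.7 lat 0.9 -1.8 width 
mouth h mm -27.4 lat x 0.6 y 0.4 F axial(push-back) 1.6 lat 0.5 -1.3 width
```

```bash
f(){ python3 tgt.py 0 | grep mouth | cut -c1-75; }; 
python3 -m crank '[[0,0.1,-0.02,0,0,0,0]]' >/dev/null; f;python3 -m crank '[[0,0.1,-0.01,0,0,0,0]]' >/dev/null; f;
python3 -m crank '[[0,0,0,0,0,0,0],[0,0,0,0,0,0,0]]' >/dev/null; f; python3 -m crank '[[0,0,0,0,0,0,0]]'>/dev/null; f
```

```text
mouth h mm -28.3 lat x 0.6 y 0.5 F axial(push-back) 3.5 lat 1.1 -1.5 width 
mouth h mm -29.3 lat x 0.5 y 0.6 F axial(push-back) 2.6 lat 0.0 -2.3 width 
mouth h mm -29.6 lat x 0.4 y 0.5 F axial(push-back) 0.7 lat 0.2 -2.5 width 
mouth h mm -29.6 lat x 0.4 y 0.5 F axial(push-back) 1.3 lat 1.4 -1.9 width
```

```bash
f(){ python3 tgt.py 0 | grep mouth | cut -c1-75; }; 
python3 -m crank '[[0,0.1,-0.02,0,0,0,0]]' >/dev/null; f;python3 -m crank '[[0,0.1,-0.01,0,0,0,0]]' >/dev/null; f;
python3 -m crank '[[0,0,0,0,0,0,0],[0,0,0,0,0,0,0]]' >/dev/null; f; python3 -m crank '[[0,0,0,0,0,0,0]]'>/dev/null; f
```

```text
mouth h mm -30.5 lat x 0.3 y 0.6 F axial(push-back) 3.2 lat 1.2 -1.7 width 
mouth h mm -31.5 lat x 0.2 y 0.6 F axial(push-back) 3.6 lat 0.5 -1.9 width 
mouth h mm -31.8 lat x 0.1 y 0.5 F axial(push-back) 1.2 lat 1.2 -1.9 width 
mouth h mm -31.8 lat x 0.1 y 0.5 F axial(push-back) 1.8 lat 1.0 -2.0 width
```

```bash
f(){ python3 tgt.py 0 | grep mouth | cut -c1-75; }; 
python3 -m crank '[[0.02,0.1,0,0,0,0,0]]' >/dev/null; f;python3 -m crank '[[0,0.1,0,0,0,0,0]]' >/dev/null; f;
python3 -m crank '[[0,0,0,0,0,0,0],[0,0,0,0,0,0,0]]' >/dev/null; f; python3 -m crank '[[0,0,0,0,0,0,0]]'>/dev/null; f
```

```text
mouth h mm -32.7 lat x 0.1 y 0.4 F axial(push-back) 3.5 lat -0.1 -2.0 width
mouth h mm -33.7 lat x 0.1 y 0.5 F axial(push-back) 1.6 lat -0.7 -1.4 width
mouth h mm -34.0 lat x -0.1 y 0.4 F axial(push-back) 0.0 lat 1.2 -1.8 width
mouth h mm -34.0 lat x -0.0 y 0.4 F axial(push-back) 0.7 lat 1.0 -1.6 width
```

```bash
f(){ python3 tgt.py 0 | grep mouth | cut -c1-75; }; 
python3 -m crank '[[0,0.1,0,0,0,0,0]]' >/dev/null; f;python3 -m crank '[[0,0.08,0,0,0,0,0]]' >/dev/null; f;
python3 -m crank '[[0,0,0,0,0,0,0],[0,0,0,0,0,0,0]]' >/dev/null; f; python3 -m crank '[[0,0,0,0,0,0,0]]'>/dev/null; f
```

```text
mouth h mm -34.9 lat x 0.0 y 0.5 F axial(push-back) 6.6 lat -0.5 -2.2 width
mouth h mm -35.6 lat x 0.0 y 0.5 F axial(push-back) 7.8 lat 0.0 -2.2 width 
mouth h mm -35.6 lat x -0.0 y 0.5 F axial(push-back) 1.7 lat 0.6 -2.2 width
mouth h mm -35.6 lat x 0.0 y 0.5 F axial(push-back) 2.9 lat 1.0 -1.4 width
```

```bash
f(){ python3 tgt.py 0 | grep mouth | cut -c1-75; }; 
python3 -m crank '[[0,0.08,0,0,0,0,0]]' >/dev/null; f;python3 -m crank '[[0,0.04,0,0,0,0,0]]' >/dev/null; f;
python3 -m crank '[[0,0,0,0,0,0,0],[0,0,0,0,0,0,0]]' >/dev/null; f; python3 -m crank '[[0,0,0,0,0,0,0]]'>/dev/null; f; python3 -m crank '[[0,0,0,0,0,0,0]]'>/dev/null; f
```

```text
mouth h mm -36.3 lat x 0.0 y 0.5 F axial(push-back) 10.0 lat -0.1 -2.8 widt
mouth h mm -36.5 lat x 0.1 y 0.6 F axial(push-back) 7.3 lat 0.3 -1.8 width 
mouth h mm -36.4 lat x 0.0 y 0.5 F axial(push-back) 3.8 lat 0.1 -1.6 width 
mouth h mm -36.4 lat x 0.0 y 0.5 F axial(push-back) 4.2 lat 1.1 -1.6 width 
mouth h mm -36.4 lat x 0.0 y 0.5 F axial(push-back) 2.9 lat 0.6 -2.5 width
```

```bash
f(){ python3 tgt.py 0 | grep mouth | cut -c1-75; }; 
python3 -m crank '[[0,0.08,0,0,0,0,0]]' >/dev/null; f;python3 -m crank '[[0,0.05,0,0,0,0,0]]' >/dev/null; f;
python3 -m crank '[[0,0,0,0,0,0,0],[0,0,0,0,0,0,0]]' >/dev/null; f; python3 -m crank '[[0,0,0,0,0,0,0]]'>/dev/null; f; python3 -m crank '[[0,0,0,0,0,0,0]]'>/dev/null; f
```

```text
mouth h mm -37.0 lat x 0.0 y 0.5 F axial(push-back) 11.5 lat -0.5 -2.8 widt
mouth h mm -37.3 lat x 0.0 y 0.5 F axial(push-back) 11.7 lat -1.1 -2.7 widt
mouth h mm -37.2 lat x 0.1 y 0.5 F axial(push-back) 3.2 lat -0.8 -1.7 width
mouth h mm -37.2 lat x 0.0 y 0.5 F axial(push-back) 3.5 lat 0.1 -2.2 width 
mouth h mm -37.2 lat x 0.0 y 0.5 F axial(push-back) 4.9 lat 0.5 -2.3 width
```

```bash
python3 - <<'E'
from h import *
for c in ['top','scene','wrist']:
    cal,im,d=snap(c,c+'4.png'); np.savez(c+'4.npz',im=im,d=d)
i=[cv2.resize(cv2.imread(f'pics/{c}4.png')[y0:y0+100,x0:x0+100],(390,390),interpolation=cv2.INTER_CUBIC) for c,x0,y0 in (('top',150,120),('scene',180,100))]
cv2.imwrite('pics/ts4.png',np.hstack(i))
E
python3 cupfit.py 4; python3 tgt.py 0
```

```text
top 578 off from tool mm [-1.2  0.9 -0.7] tilt deg [2.3 0.8] rel nose x,y,h [ -1.2   1.4 -37.9] med 0.00076747667577284
scene 486 off from tool mm [-0.1 -0.1 -0.9] tilt deg [ 0.7 -0.8] rel nose x,y,h [ -0.1   0.4 -38.1] med 0.0008654344191584271
wrist 21448 off from tool mm [-0.8 -1.9 -0.7] tilt deg [-0.1  0.6] rel nose x,y,h [ -0.8  -1.4 -37.9] med 0.00036248215343051907
tilt err deg 0.8046911672308857 rot tool [-1.37693192e-02 -2.97374071e-18 -2.76660790e-03] shift tool cm [ 0.03364909 -3.71818379  0.07963764]
mouth h mm -37.2 lat x 0.0 y 0.5 F axial(push-back) 5.5 lat 0.1 -2.0 width 0.05760253256220685 t 15.15 q [-0.37  0.12 -0.64  0.21 -0.41  2.29]
lat axes in tool: x [-0.196  0.014  0.98 ] y [-0.981  0.    -0.196]
```

View pics/ts4.png

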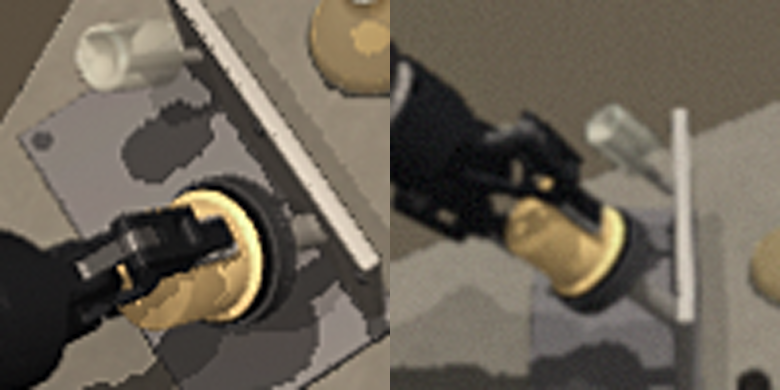

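No slip in the grip: the cup's axial offset is −0.7 mm, against −0.6 mm before. Contact started near h = −34.2 mm and the mouth is now at −37.2 mm, so the buffer is squeezed about 3 mm. Now I release.

```bash
python3 -m crank '[[0,0,0,0,0,0,80],[0,0,0,0,0,0,90],[0,0,0,0,0,0,100],[0,0,0,0,0,0,100],[0,0,0,0,0,0,100],[0,0,0,0,0,0,100]]' | grep -E 't:|force|width'; python3 tgt.py 0|grep mouth
```

```text
t: 15.75
eef_rot: [[-0.914, 0.34, 0.219], [-0.384, -0.557, -0.737], [-0.129, -0.758, 0.639]]
wrist_force: [0.0, 0.1, 0.6]
width: 0.0854
mouth h mm -37.9 lat x -0.6 y 1.4 F axial(push-back) 0.5 lat 0.4 0.1 width 0.0854047753916822 t 15.75 q [-0.37  0.12 -0.64  0.21 -0.41  2.29]
```

```bash
python3 -m crank '[[0.05,-0.5,0,0,0,0,100],[0,-1,0,0,0,0,100],[0,-2,0,0,0,0,100],[0,-3,0,0,0,0,100],[0,-3,0,0,0,0,100],[0,-3,0,0,0,0,100],[0,-2,0,0,0,0,100],[0,-0.5,0,0,0,0,100],[0,0,0,0,0,0,100],[0,0,0,0,0,0,100]]' | grep -E 't:|pos|force|width'
python3 - <<'E'
from h import *
for c in ['top','scene','wrist']:
    cal,im,d=snap(c,c+'5.png'); np.savez(c+'5.npz',im=im,d=d)
i=[cv2.resize(cv2.imread(f'pics/{c}5.png')[y0:y0+100,x0:x0+100],(390,390),interpolation=cv2.INTER_CUBIC) for c,x0,y0 in (('top',150,120),('scene',180,100))]
cv2.imwrite('pics/ts5.png',np.hstack(i))
E
sed 's/m0=p+R\[:,1\]\*MO/m0=N-.035*a/' cupfit.py > cf5.py; python3 cf5.py 5
```

```text
t: 16.75
ee_pos: [0.4688, -0.2464, 0.2841]
eef_rot: [[-0.914, 0.343, 0.217], [-0.384, -0.556, -0.737], [-0.132, -0.757, 0.64]]
wrist_force: [1.1, 0.4, 0.3]
width: 0.0855
top 1130 off from tool mm [-1.1  1.5 -0.7] tilt deg [ 0.9 -0.2] rel nose x,y,h [ -1.1   1.5 -35.7] med 0.0007164000961336642
scene 610 off from tool mm [-0.2  0.1 -1.6] tilt deg [ 0.8 -0.3] rel nose x,y,h [ -0.2   0.1 -36.6] med 0.0008787090460656492
wrist 4687 off from tool mm [-0.9 -1.8 -1.4] tilt deg [0.1 0.6] rel nose x,y,h [ -0.9  -1.8 -36.4] med 0.0004900470471372667
```

View pics/ts5.png

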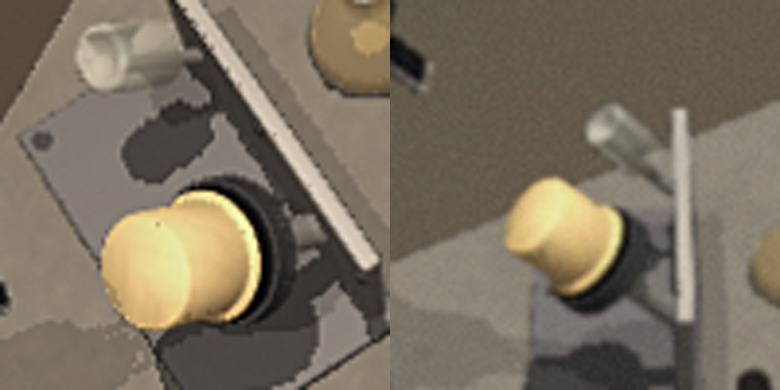

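View pics/wrist5.png

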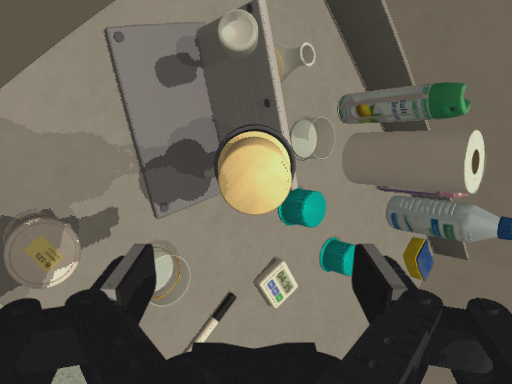

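```bash
python3 -m crank '[[0,-1,0,0,0,0,100],[0,0,0,0,0,0,100],[0,0,0,0,0,0,100],[0,0,0,0,0,0,100],[0,0,0,0,0,0,100],[0,0,0,0,0,0,100],[0,0,0,0,0,0,100],[0,0,0,0,0,0,100],[0,0,0,0,0,0,100],[0,0,0,0,0,0,100],[0,0,0,0,0,0,100],[0,0,0,0,0,0,100],[0,0,0,0,0,0,100],[0,0,0,0,0,0,100],[0,0,0,0,0,0,100]]' | grep -E 't:|pos|force|width'
python3 - <<'E'
from h import *
for c in ['top','scene','wrist']:
    cal,im,d=snap(c,c+'6.png'); np.savez(c+'6.npz',im=im,d=d)
    for n in (['tin','dish','vial'] if c=='top' else []):
        for r in trace(c,n): print(n,r['confidence'],r['rect'],np.round(np.median(pts(cal,d,r['pixels']),0),3))
E
python3 cf5.py 6
```

```text
t: 18.4
ee_pos: [0.4644, -0.2414, 0.2891]
eef_rot: [[-0.915, 0.337, 0.219], [-0.382, -0.556, -0.738], [-0.127, -0.76, 0.638]]
wrist_force: [0.7, 0.4, -0.1]
width: 0.0857
tin 0.61 [260.2, 181.8, 277.3, 202.0] [ 0.533 -0.475  0.064]
tin 0.58 [130.4, 241.2, 167.2, 270.6] [ 0.406 -0.204  0.063]
dish 0.83 [193.5, 242.4, 224.2, 275.9] [ 0.387 -0.335  0.002]
vial 0.67 [260.5, 181.2, 280.6, 200.3] [ 0.532 -0.475  0.055]
vial 0.37 [129.6, 240.6, 167.3, 270.6] [ 0.406 -0.204  0.063]
top 1137 off from tool mm [-1.2  1.6 -0.8] tilt deg [ 1.1 -0.5] rel nose x,y,h [ -1.2   1.6 -35.8] med 0.0007468207344862032
scene 610 off from tool mm [-0.2  0.2 -1.6] tilt deg [ 1.  -0.5] rel nose x,y,h [ -0.2   0.2 -36.6] med 0.0007630369048483507
wrist 4425 off from tool mm [-0.7 -1.7 -1.3] tilt deg [0.1 0.7] rel nose x,y,h [ -0.7  -1.7 -36.3] med 0.0004996642463344081
```

```bash
python3 -c "
from cell import *
print(finish_job()); print(get_state()['t'])"
```

```text
the job is handed in; nothing more can be done
None
the job is handed in; nothing more can be done
```

The brass cup is hanging on the thick arm, released and at rest against the buffer, and I handed the job in at about 18.6 s of the 48 s allowed.

- **Pushing home:** I felt the buffer at about 34 mm behind the nose and pushed on to 37.2 mm, so the squeeze was about 3 mm. The force along the arm never read above about 12 N. The camera fits showed no slip in the grip.
- **Squeeze estimate:** The force held at standstill was only about 4 N. Taken alone that would allow anything from about 1 to 2.6 mm, depending on which way the springs' friction acted. I relied on the distance travelled and the forces while moving, which put it near 3 mm.
- **After letting go:** The cup eased back about 1.3 to 2.2 mm, depending on the camera. Two looks 1.6 s apart showed it staying put.
- **Final position:** The fits put the cup's axis within about 2 mm and 1.2° of the arm's, with its centre about 11 mm behind the nose. The three cameras disagree by up to 3 mm sideways.
- **Bystanders:** The tin, dish and vial are where they were, to within about 2 mm. The tracing network also labelled the vial as "tin" and the tin as "vial", but the positions matched the first pictures. The turquoise cups were not touched.
- **Robot:** It stood clear with the gripper open, and the wrist force was near zero.

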